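# Torque-check the detector clamp, then open the test gas

### The job

Check that the clamp screw on the detector cradle holds: by its orange wing handle, turn it clockwise until it bites, go on through any settling of the seal until it takes about 0.3 N m without turning, and keep that torque on for two seconds; more than 0.6 N m would ruin the thread. Leave it tight and let go, then swing the red valve lever on the gas manifold over to fully open, and leave the other things on the bench where they are.

Things in the scene. Friction and masses are not known exactly. Their poses are not given: they have to be found in the camera images.
- handle (a point): Centre (in plan and half-way up) of the orange wing handle on top of the clamp screw, 121 mm above the bench: an upright-axis bar 60 mm long (x axis), 14 mm wide (y axis), 22 mm high (z axis), so it spans heights 110 to 132 mm. The screw's vertical axis passes through this point. It can be gripped over its two ends or across its width, or pushed near one end. Under it is a 9 mm radius hub; the dark bridge beneath has its top 86 mm above the bench. z is up.
- clamp_screw (a joint): Turn of the clamp screw in rad, growing clockwise from above (tightening); starts at -0.9 to -0.05; 0 where it bites. Drag 0.05 N m plus 0.08 N m per rad/s; stays where left. After the bite the seal may settle: at about 0.12 N m the screw creeps on clockwise another 0.03 to 0.25 rad (varies, not shown in this reading), then stops dead.
- clamp_twist (a joint): Elastic twist of the screw's shaft in rad, positive under clockwise torque, 0 when let go; 40 N m per rad, so 0.3 N m is only 0.0075 rad, less than the scatter of one reading: go by the torque felt. Handle and shaft together give about 12 N m per rad: at the dead stop each 0.01 rad more at the handle adds about 0.12 N m.
- cradle: Fixed aluminium base plate 150 (x) by 136 (y) by 12 mm with a yellow gas detector lying on it under a dark steel bridge (118 mm along y, 24 mm along x, top 86 mm up); the clamp screw stands in the bridge's middle above the plate's centre. Origin: centre of the plate's underside.
- manifold: Fixed gas manifold: aluminium plate 120 (x) by 100 (y) by 12 mm with a grey block 70 by 60 mm, top 42 mm up, brass stubs to both sides in y out to 56 mm, and the red valve lever on top. Origin: centre of the plate's underside. The lever swings in the manifold's xz plane, from leaning to -x (closed) over the top to leaning to +x (open).
- gas_valve (a joint): Angle of the red valve lever in rad: 0 closed (leaning to the manifold's -x), 1.0 fully open (leaning to its +x, at a stop). It stays where it is left and moves under about 1 N at the tip.
- gas_valve_tip (a point): Centre of the red ball (26 mm across) at the end of the valve lever, a 10 mm steel rod. The lever's pivot lies above the manifold's centre, 64 mm above the bench and 80 mm from this point, so the ball starts 38 mm to the manifold's -x and 134 mm up, passes 144 mm up, and ends 38 mm to its +x. Can be pushed from the -x side; about 1 N moves it.
- spare_a_mid (a point): Centre of a spare yellow gas detector, 110 by 60 by 34 mm, lying loose on the bench (17 mm up); leave alone.
- spare_b_mid (a point): Centre of a second spare yellow gas detector, same size; leave alone.
- screw_bin_mid (a point): Centre of a blue open parts bin 100 by 120 by 50 mm high (25 mm up); leave alone.
- fitting_mid (a point): Centre of a loose upright brass fitting, 42 mm wide, 58 mm high (29 mm up); leave alone.
There are look-alikes about, which are no part of the job. Leave any blue or turquoise look-alike of the cradle alone.

How it is judged:
By the outcome, as a careful person would: the job done as asked, in the order asked, and still so for the second after the job is handed in, with the robot touching nothing.
It also fails if it takes over 72 s, if anything falls off the work surface, if the arm or the gripper's body presses on something with over 40 N, if the wrist force passes 120 N, or if a joint passes its speed limit or range.

### The arm

A 6-joint arm with a two-finger parallel gripper is mounted at the origin on the work surface. World frame = base frame: x ahead of the robot, y to its left, z up, the work surface at z = 0. Lengths are in mm, angles in rad, forces in N, time in s.
With the tool pointing down it reaches from about 275 to 750 mm from the base axis. Payload 10.2 kg.
Tool frame: the origin (TCP) lies at the very end of the fingers, on their centre line; the grasp point (between the pads) lies 19 mm behind it; x points along the fingers, z is the direction in which the jaws open and shut, and the axes are right-handed (so a half turn about x gives the same grasp; the last joint's range is limited). The gripper opens to 85 mm and grips with 20 to 120 N. Pads are 22 mm wide; open, the fingers measure 114 mm over their backs; the gripper's body (76 mm by 85 mm) begins 54 mm behind the grasp point. The pads swing forward as they close: fully open they stand 13 mm farther back than shut.
Start: joints at [0.903, 0.313, 1.498, -0, 1.331, -0.223], TCP at [225.909, 473.916, 231.294] pointing down, gripper open.
Joint ranges: [-2.94, 2.94], [-0.97, 2.17], [0.19, 2.56], [-1.23, 4.37], [0.02, 3.11], [-2.88, 2.88]. Speed limits (rad/s): [2.39, 2.39, 3.01, 3.14, 3.14, 3.14].

### API

Orientations are given as a unit quaternion [w, x, y, z].
In Python, from rig import sense, vision, job gives the robot as it stands. The module is installed in compiled form; this text tells all that it offers.
- The arm moves only by the shell command python3 -m pendant 'ROWS' [FORCE]. ROWS is JSON, a list of rows, each a list of 7 numbers: the turn, a rotation vector about the tool's x, y, z in rad, then the shift along the tool's x, y, z in cm, then the opening, from 0 (shut) to 1 (fully open). A call has exactly 5 rows; each row is the pose to reach, as a shift and turn from the pose commanded when the call began, along the tool's axes at that moment; what a row does not reach only later rows make up. A row lasts 1/8 s, in which the tool goes at most 62.5 mm and 10.7 degrees, less where a joint would pass 70% of its speed; a pose out of reach is approached as far as the arm can. A call with a gripper value outside its range is refused whole. The fingers move at their own pace and stop on an object; FORCE is the grip in N (left out, the last holds). Time passes only in rows, so rows that repeat a pose let the fingers close, or fill a call up. It gives the time, the measured TCP pose, the force and the opening at its end, in the units of the state.
- sense(): the state, without advancing time (a new reading comes with each control period).
- vision.capture(name): name is "side" or "top" or "wrist"; returns the picture (384x512x3 uint8, red, green, blue); there is no depth.
- vision.calibration(name): a dict with "K" (3x3 intrinsics, pixels), "extrinsics" (4x4, takes a point from camera to world coordinates). Camera axes: x right, y up, looking along -z (the intrinsics and any distortion apply to the point x, -y, -z); pixel columns grow to the right and rows downward; lengths in mm; the calibration is good to about 2 mm. A picture is of the moment at which its call begins: read the wrist's pose just before it. calibration takes no time and is no camera call; for the wrist camera it gives the pose at the moment of the call.
- job.finish_job(): hands the job in, once; it reports no verdict.
The state is a dict: "time_s": time; "joints": joint angles; "dq": joint speeds; "tau": joint torques, N m; "eef_pos": TCP position; "ee_rot": TCP orientation; "force": force on the tool from outside, world axes, zero at the start; "wrist_torque": the same for the moment, N m; "grip_width": opening from 0.0 (shut) to 1.0 (fully open).
Only numpy, scipy, OpenCV 4.12 (cv2) and the standard library are available. Lean on these libraries where they do the work, as an engineer would, in place of code of your own. Each camera call takes 0.05 s, during which the arm holds its last target.

## Working session

There is one attempt and no reset: what is moved stays moved. The work goes in short steps, Python scripts to look and compute and a shell command to move; the robot and the scene stay as the last step left them, time stands still between calls to the robot, and variables do not carry over. Pictures are saved under pics/ and viewed, and the job is handed in when it is done.

```bash
mkdir -p pics; cat > h.py <<'E'
import numpy as np,cv2
from rig import sense,vision,job
def cal(n):
    c=vision.calibration(n); return np.array(c["K"]),np.array(c["extrinsics"]),c
def ray(n,u,v,z,c=None):
    K,E,_=c or cal(n)
    d=np.linalg.inv(K)@[u,v,1]; d=np.array([d[0],-d[1],-d[2]])
    w=E[:3,:3]@d; o=E[:3,3]; return o+w*(z-o[2])/w[2]
def proj(n,p,c=None):
    K,E,_=c or cal(n)
    q=E[:3,:3].T@(np.array(p)-E[:3,3]); q=K@[q[0],-q[1],-q[2]]; return q[:2]/q[2]
E
python3 - <<'E'
from h import *
for n in("side","top"):
    cv2.imwrite(f"pics/{n}0.png",vision.capture(n)[:,:,::-1]); c=cal(n)[2]; print(n,{k:np.round(v,2).tolist() if not isinstance(v,str) else v for k,v in c.items()})
s=sense();print(s)
E
```

```text
side {'K': [[402.35, 0.0, 257.29], [0.0, 402.35, 186.66], [0.0, 0.0, 1.0]], 'extrinsics': [[-1.0, 0.05, -0.07, 450.12], [-0.08, -0.75, 0.66, 884.16], [-0.02, 0.66, 0.75, 1153.24], [0.0, 0.0, 0.0, 1.0]]}
top {'K': [[451.91, 0.0, 253.63], [0.0, 451.91, 190.35], [0.0, 0.0, 1.0]], 'extrinsics': [[0.0, 0.99, -0.16, 362.9], [-1.0, 0.0, 0.01, 5.62], [0.01, 0.16, 0.99, 1370.76], [0.0, 0.0, 0.0, 1.0]]}
{'time_s': 0.1, 'joints': array([ 9.02599231e-01,  3.13393068e-01,  1.49833368e+00, -3.01571448e-05,
        1.33099799e+00, -2.23434435e-01]), 'dq': array([-0.00100847, -0.00147937, -0.00087998, -0.00044941,  0.00062287,
        0.00061512]), 'tau': array([ 3.00334090e-03, -4.12901509e+01, -2.60141838e+01, -1.72582295e-04,
        3.05559333e-03, -3.03758588e-05]), 'eef_pos': array([225.77195252, 473.73030834, 230.80312978]), 'ee_rot': array([ 0.59758858, -0.37755621,  0.59833647,  0.37727004]), 'force': array([ 0.87531887, -0.32058042,  0.5296867 ]), 'wrist_torque': array([ 0.01391087, -0.04298094,  0.0272707 ]), 'grip_width': 0.9954699975501176}
```

View pics/top0.png

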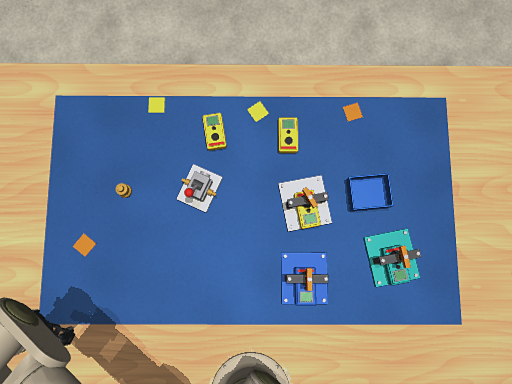

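View pics/side0.png

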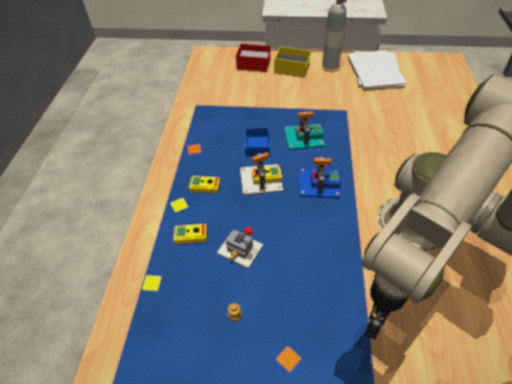

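In the top view there are three cradles: aluminium/white at (305,203), blue at (304,278) and turquoise at (393,257). The aluminium one fits, since blue and turquoise are look-alikes. The manifold is at (200,188) with its red ball at (189,193). I'll confirm with enlarged crops.

```bash
python3 - <<'E'
import cv2,numpy as np
t=cv2.imread("pics/top0.png");s=cv2.imread("pics/side0.png")
a=cv2.resize(t[165:240,265:345],(400,375),interpolation=cv2.INTER_CUBIC)
b=cv2.resize(t[155:230,160:240],(400,375),interpolation=cv2.INTER_CUBIC)
cv2.imwrite("pics/crop.png",np.hstack([a,b]))
a=cv2.resize(s[140:205,225:305],(400,325),interpolation=cv2.INTER_CUBIC)
b=cv2.resize(s[215:280,205:285],(400,325),interpolation=cv2.INTER_CUBIC)
cv2.imwrite("pics/crops.png",np.hstack([a,b]))
E
```

```text
(no output)
```

View pics/crop.png

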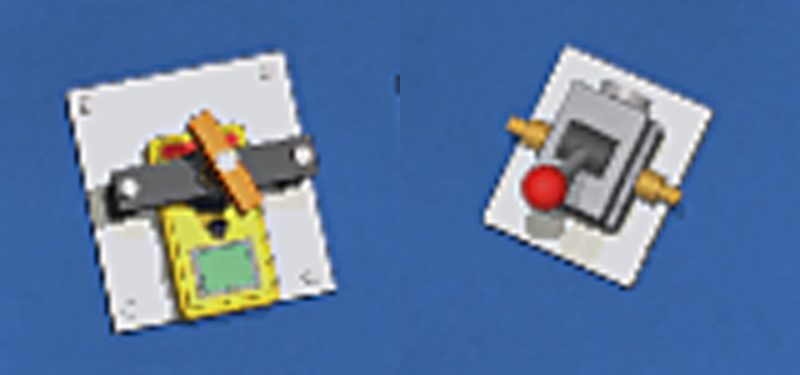

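View pics/crops.png

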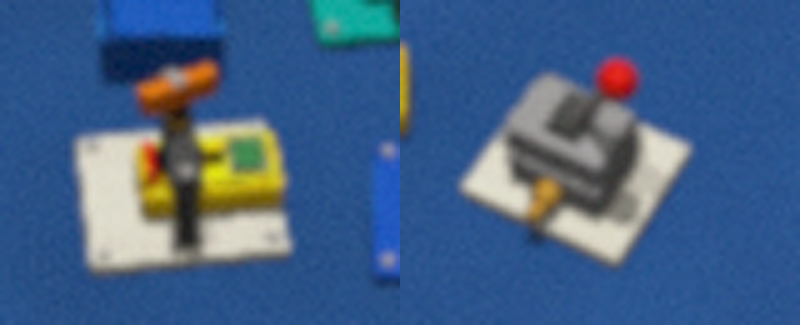

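The crops confirm it. The aluminium cradle has the orange handle centre at top pixel ~(310,197). The manifold has its red ball at (189,192), with the lever leaning toward the robot and left. Now measuring.

```bash
python3 - <<'E'
from h import *
def mask(img,kind):
    hsv=cv2.cvtColor(img,cv2.COLOR_BGR2HSV);h,s,v=cv2.split(hsv)
    if kind=='o': return ((h>=6)&(h<=18)&(s>150)&(v>90))
    return (((h<5)|(h>172))&(s>150)&(v>90))
def pts(img,kind,box):
    x0,y0,x1,y1=box;m=np.zeros(img.shape[:2],bool);m[y0:y1,x0:x1]=mask(img,kind)[y0:y1,x0:x1]
    n,l,st,ce=cv2.connectedComponentsWithStats(m.astype(np.uint8))
    i=1+np.argmax(st[1:,4]); ys,xs=np.where(l==i); return np.c_[xs,ys].astype(np.float32)
def tri(a,b):
    o=[];A=np.zeros((3,3));B=np.zeros(3);os=[]
    for n,p in (("top",a),("side",b)):
        O=cal(n)[1][:3,3];d=ray(n,*p,0)-O;d/=np.linalg.norm(d);P=np.eye(3)-np.outer(d,d);A+=P;B+=P@O
        os.append((O,P))
    X=np.linalg.solve(A,B); return X,[np.linalg.norm(P@(X-O)) for O,P in os]
t=cv2.imread("pics/top0.png");s=cv2.imread("pics/side0.png")
ht=pts(t,'o',(290,180,330,215));hs=pts(s,'o',(240,145,280,175))
for p in(ht,hs): print(len(p),p.mean(0),cv2.minAreaRect(p))
r=cv2.minAreaRect(ht)
print("top@121..132",ray("top",*r[0],126),ray("side",*cv2.minAreaRect(hs)[0],124), tri(r[0],cv2.minAreaRect(hs)[0]))
w=np.array([ray("top",*q,130)[:2] for q in ht]);w-=w.mean(0);u=np.linalg.svd(w)[2][0];print("dir",u,np.degrees(np.arctan2(u[1],u[0])),np.ptp(w@u))
bt=pts(t,'r',(180,180,200,205));bs=pts(s,'r',(238,220,262,240))
print(len(bt),len(bs),bt.mean(0),bs.mean(0),ray("top",*bt.mean(0),134),ray("side",*bs.mean(0),134),tri(bt.mean(0),bs.mean(0)))
# plate corners in top
for nm,off,cs in(("cr",(265,165),[(67,90),(283,52),(336,290),(115,332)]),("mf",(160,155),[(167,45),(312,107),(232,290),(85,220)])):
    P=[ray("top",off[0]+x/5-.5,off[1]+y/5-.5,12)[:2] for x,y in cs];P=np.array(P);print(nm,P.round(1).tolist(),P.mean(0),np.linalg.norm(P-np.roll(P,-1,0),axis=1))
for nm,off,cs in(("cr",(225,140),[(75,135),(262,122),(292,255),(90,272)]),("mf",(205,215),[(145,72),(292,150),(218,265),(60,185)])):
    P=[ray("side",off[0]+x/5-.5,off[1]+y/5-.5,12)[:2] for x,y in cs];P=np.array(P);print(nm,P.round(1).tolist(),P.mean(0),np.linalg.norm(P-np.roll(P,-1,0),axis=1))
from scipy.spatial.transform import Rotation as R
q=sense()["ee_rot"];print(R.from_quat(q,scalar_first=True).as_matrix().round(3))
# other objects tall
for n,u,v,z in(("top",123,189,58),("top",308,278,121),("top",402,257,121)):print(ray(n,u,v,z))
E
```

```text
42 [306.8095 191.7619] ((306.7500305175781, 191.75001525878906), (9.192387580871582, 7.071067810058594), 45.0)
71 [259.97183 157.29578] ((260.4000244140625, 157.20001220703125), (5.692100524902344, 15.178933143615723), 71.56505584716797)
top@121..132 [ 562.50386689 -156.25042981  126.        ] [ 545.53547999 -162.45359495  124.        ] (array([ 552.88151964, -154.42346284,  133.8921745 ]), [np.float64(8.275054836077944), np.float64(8.275054836077846)])
dir [-0.71223007 -0.7019461 ] -135.41665070766228 25.475899322392536
59 39 [188.52542 192.0678 ] [247.92308 230.46153] [559.20551617 172.36947685 134.        ] [558.1526233  171.18218185 134.        ] (array([558.47287553, 172.18181181, 135.54358533]), [np.float64(0.4825594861471099), np.float64(0.4825594861471075)])
cr [[609.1, -83.2], [633.3, -216.1], [487.1, -244.8], [461.4, -111.1]] [ 547.73261854 -163.81372471] [135.01369285 149.0366946  136.19016851 150.28985179]
mf [[667.5, 177.6], [629.0, 88.1], [516.3, 134.9], [558.7, 224.7]] [592.86908994 156.33173489] [ 97.4267208  122.05160327  99.33832788 118.5362904 ]
cr [[634.5, -218.8], [487.5, -242.6], [458.1, -104.4], [607.5, -77.8]] [ 546.89289165 -160.89991859] [148.93895218 141.28817808 151.72563857 143.58203672]
mf [[621.7, 82.7], [515.3, 139.5], [556.4, 230.0], [666.9, 177.6]] [590.06518166 157.43990217] [120.55157686  99.43846169 122.38413267 105.1200477 ]
[[-0.001 -0.903  0.43 ]
 [-0.001  0.43   0.903]
 [-1.     0.    -0.001]]
[579.7284359  374.88390332  58.        ]
[ 325.73478842 -156.19793488  121.        ]
[ 382.72160657 -415.70954642  121.        ]
```

```bash
python3 - <<'E'
from h import *
t=cv2.imread("pics/top0.png")
c=[(188,122),(208,110),(262,203),(240,213)]
px=[(265+(x+.5)/5-.5,165+(y+.5)/5-.5) for x,y in c]
W=np.array([ray("top",*p,132)[:2] for p in px]);print(W.round(1).tolist(),W.mean(0),np.linalg.norm(W-np.roll(W,-1,0),axis=1))
d=W[2]-W[1];d2=W[3]-W[0];print([np.degrees(np.arctan2(-q[1],-q[0])) for q in(d,d2)])
print("cap",ray("top",265+226.5/5-.5,165+160.5/5-.5,132))
print("sidecap",ray("side",225+175.5/5-.5,140+75.5/5-.5,132))
hs=(177,87);print("side mid",ray("side",225+hs[0]/5-.5,140+hs[1]/5-.5,121))
from scipy.spatial.transform import Rotation as R
M=R.from_quat(sense()["ee_rot"],scalar_first=True).as_matrix();p=sense()["eef_pos"]
print("toolshift cm to 551,-160,220",M.T@(np.array([551,-160,220])-p)/10)
E
```

```text
[[569.2, -142.9], [576.1, -154.2], [523.9, -183.2], [518.3, -170.9]] [ 546.89802    -162.81341037] [13.16189707 59.65676177 13.5208847  58.09887366]
[np.float64(29.121774209057065), np.float64(28.802359875388657)]
cap [ 547.93944162 -163.71044513  132.        ]
sidecap [ 548.74269763 -167.58642841  132.        ]
side mid [ 547.76105211 -166.95042163  121.        ]
toolshift cm to 551,-160,220 [  1.11571298 -56.6245298  -43.21410362]
```

```bash
python3 -m pendant '[[0,0,0,0,-4.5,-3.5,1],[0,0,0,0,-9.2,-7.1,1],[0,0,0,0,-13.9,-10.7,1],[0,0,0,0,-18.6,-14.4,1],[0,0,0,0,-23.4,-18.1,1]]' 30
python3 -m pendant '[[0,0,0,0,-4.7,-3.6,1],[0,0,0,0,-9.4,-7.3,1],[0,0,0,0,-14.1,-10.9,1],[0,0,0,0,-18.8,-14.6,1],[0,0,0,0,-23.5,-18.2,1]]'
python3 -m pendant '[[0.1,0,0,0,-4.5,-3.5,1],[0.25,0,0,0.5,-9.5,-7.4,1],[0.4,0,0,1.1,-9.5,-7.4,1],[0.55,0,0,1.1,-9.5,-7.4,1],[0.62,0,0,1.1,-9.5,-7.4,1]]'
python3 - <<'E'
from h import *
s=sense();print(s["time_s"],s["eef_pos"],s["joints"],s["force"],s["wrist_torque"])
c=cal("wrist");cv2.imwrite("pics/w1.png",vision.capture("wrist")[:,:,::-1])
for z in (132,12):print(proj("wrist",[547.5,-163.3,z],c))
for yaw in(29,):
  for a in(-30,30):print(proj("wrist",[547.5+a*np.cos(np.radians(yaw)),-163.3+a*np.sin(np.radians(yaw)),132],c))
np.savez("pics/w1.npz",K=c[0],E=c[1])
E
```

```text
time_s: 0.72
eef_pos: [359.6, 208.1, 231.3]
ee_rot: [0.598, -0.377, 0.598, 0.377]
force: [1.1, 0.5, 0.7]
grip_width: 0.998
time_s: 1.35
eef_pos: [493.6, -57.5, 231.1]
ee_rot: [0.598, -0.377, 0.598, 0.377]
force: [0.7, 0.8, -0.1]
grip_width: 0.998
time_s: 1.98
eef_pos: [546.8, -163.3, 219.7]
ee_rot: [0.685, -0.175, 0.685, 0.176]
force: [0.2, -1.0, 0.1]
grip_width: 0.999
1.975 [ 546.83690069 -163.32575519  219.71887706] [-4.95483153e-01  4.23029932e-01  1.37221255e+00  5.32076176e-05
  1.34752915e+00 -9.97982335e-01] [ 0.18219515 -0.99350565  0.0671717 ] [-0.01958376  0.01352586  0.04300535]
[254.3080194  197.13619289]
[253.99802637 158.98746789]
[212.46831552 197.23907703]
[296.16956532 197.03325503]
```

View pics/w1.png

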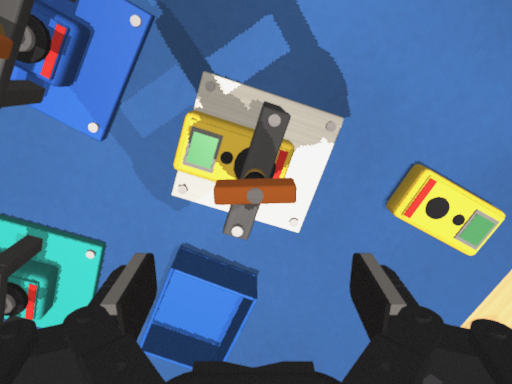

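The wrist picture shows the handle at about x 214–296, y 179–204, with the cap at (255,195). It is nearly aligned with the jaws and ~2 px from the prediction. Enlarging to refine.

```bash
python3 - <<'E'
from h import *
w=cv2.imread("pics/w1.png")
cv2.imwrite("pics/w1c.png",cv2.resize(w[160:220,205:305],(800,480),interpolation=cv2.INTER_CUBIC))
E
```

```text
(no output)
```

View pics/w1c.png

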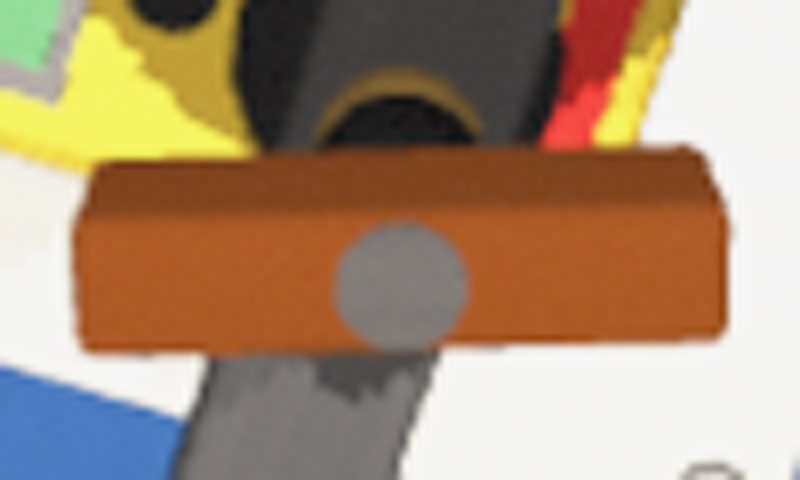

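```bash
python3 - <<'E'
from h import *
d=np.load("pics/w1.npz");c=(d["K"],d["E"],0)
cs=[(75,215),(727,203),(725,338),(85,352)]
W=np.array([ray("w",205+(x+.5)/8-.5,160+(y+.5)/8-.5,132,c)[:2] for x,y in cs]);print(W.round(1).tolist(),W.mean(0),np.linalg.norm(W-np.roll(W,-1,0),axis=1))
a=W[1]-W[0];b=W[2]-W[3];print([np.degrees(np.arctan2(q[1],q[0])) for q in(a,b)])
from scipy.spatial.transform import Rotation as R
s=sense();M=R.from_quat(s["ee_rot"],scalar_first=True).as_matrix();print(M.round(3))
print(np.degrees(np.arctan2(M[1,2],M[0,2])), M.T@(np.r_[W.mean(0),98]-s["eef_pos"])/10)
E
```

```text
[[518.5, -170.1], [568.6, -141.2], [575.0, -152.2], [525.2, -181.2]] [ 546.81683557 -161.18487454] [57.7842159  12.7427804  57.67301039 12.97984132]
[np.float64(29.95418956344009), np.float64(30.18864022292998)]
[[-0.001 -0.48   0.877]
 [ 0.001  0.877  0.48 ]
 [-1.     0.001 -0.001]]
28.688057530504196 [12.17947715  0.1708047   0.10260232]
```

```bash
python3 -m pendant '[[-0.023,0,0,3,0.12,0.05,1],[-0.023,0,0,6,0.12,0.05,1],[-0.023,0,0,9,0.12,0.05,1],[-0.023,0,0,11.5,0.12,0.05,1],[-0.023,0,0,12.1,0.12,0.05,1]]' 30
python3 - <<'E'
from h import *
s=sense();print(s["time_s"],s["eef_pos"],s["force"],s["wrist_torque"])
cv2.imwrite("pics/w2.png",vision.capture("wrist")[:,:,::-1])
E
```

```text
time_s: 2.65
eef_pos: [546.1, -161.6, 97.8]
ee_rot: [0.682, -0.184, 0.683, 0.186]
force: [-0.5, -0.5, -0.2]
grip_width: 0.997
2.65 [ 546.12811543 -161.55903695   97.81599018] [-0.46332221 -0.45206221 -0.22506444] [-0.00311748 -0.00010042 -0.0409136 ]
```

View pics/w2.png

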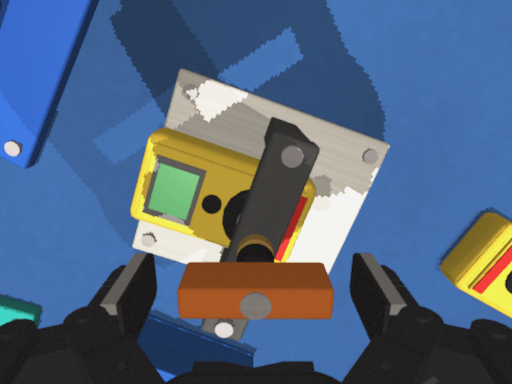

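The bar at (178–333, 263–318) sits between the open pads. Checking its centring from this view.

```bash
python3 - <<'E'
from h import *
c=cal("wrist");s=sense();p=s["eef_pos"]
print(proj("wrist",[p[0],p[1],132],c))
cs=[(180,286),(331,286),(333,317),(178,317)]
W=np.array([ray("w",x,y,132,c)[:2] for x,y in cs]);print(W.mean(0),np.linalg.norm(W-np.roll(W,-1,0),axis=1))
print(ray("w",255.5,301.5,132,c))
w=cv2.imread("pics/w2.png")
cv2.imwrite("pics/w2c.png",cv2.resize(w[245:330,165:345],(800,378),interpolation=cv2.INTER_CUBIC))
E
```

```text
[253.49874904 304.78372989]
[ 546.36690308 -160.19964539] [55.56914393 13.80441026 58.99444236 13.81355212]
[ 546.31971509 -160.09360297  132.        ]
```

View pics/w2c.png

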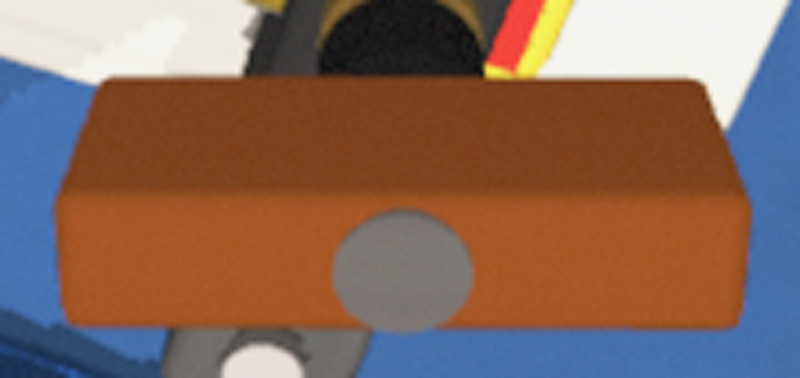

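```bash
python3 -m pendant '[[0,0,0,0,0.05,0.03,0.75],[0,0,0,0,0.05,0.03,0.6],[0,0,0,0,0.05,0.03,0.5],[0,0,0,0,0.05,0.03,0.5],[0,0,0,0,0.05,0.03,0.5]]' 40
python3 - <<'E'
from h import *
s=sense();print(s["eef_pos"],s["force"],s["wrist_torque"],s["grip_width"])
s=sense();print(s["wrist_torque"])
E
```

```text
time_s: 3.32
eef_pos: [547.3, -161.6, 100.6]
ee_rot: [0.683, -0.185, 0.682, 0.184]
force: [-0.9, -0.2, 6.9]
grip_width: 0.691
[ 547.29504091 -161.63601721  100.58040995] [-0.85810164 -0.1837646   6.90280952] [ 0.02735921  0.35860646 -0.00392713] 0.6908641597748059
[ 0.02735921  0.35860646 -0.00392713]
```

```bash
cat > chk.py <<'E'
import sys
from h import *
from scipy.spatial.transform import Rotation as R
n=int(sys.argv[2]) if len(sys.argv)>2 else 3
T=[];F=[];Y=[]
for i in range(n):
    s=sense();T.append(s["wrist_torque"]);F.append(s["force"])
    M=R.from_quat(s["ee_rot"],scalar_first=True).as_matrix();Y.append(np.arctan2(M[1,2],M[0,2]))
    if i<n-1: vision.capture("top")
m=np.mean(T,0)
print("CHK t%.2f Mz %.3f (sd %.3f) F %s yaw %.4f q6 %.3f pos %s"%(s["time_s"],m[2],np.std(T,0)[2],np.mean(F,0).round(1),np.mean(Y),s["joints"][5],s["eef_pos"].round(1)))
f=np.hypot(*np.mean(F,0)[:2])
sys.exit(0 if m[2]<float(sys.argv[1]) and f<10 else 1)
E
python3 chk.py 0.1; python3 -m pendant '[[0,0,0,-0.1,0,0,0.5],[0,0,0,-0.2,0,0,0.5],[0.01,0,0,-0.2,0,0,0.5],[0.02,0,0,-0.2,0,0,0.5],[0.03,0,0,-0.2,0,0,0.5]]' >/dev/null;python3 chk.py 0.1 5
```

```text
CHK t3.42 Mz 0.012 (sd 0.020) F [-1.8  0.   6.8] yaw 0.5292 q6 -1.021 pos [ 547.3 -161.6  100.5]
CHK t4.25 Mz 0.029 (sd 0.033) F [ 4.8 -2.3 -8.2] yaw 0.4983 q6 -0.991 pos [ 547.  -161.4  100.9]
```

```bash
python3 -m pendant '[[0.007,0,0,0.1,0,0,0.5],[0.014,0,0,0.1,0,0,0.5],[0.021,0,0,0.1,0,0,0.5],[0.028,0,0,0.1,0,0,0.5],[0.035,0,0,0.1,0,0,0.5]]' >/dev/null;python3 chk.py 0.1 && python3 -m pendant '[[0.007,0,0,0,0,0,0.5],[0.014,0,0,0,0,0,0.5],[0.021,0,0,0,0,0,0.5],[0.028,0,0,0,0,0,0.5],[0.035,0,0,0,0,0,0.5]]' >/dev/null&&python3 chk.py 0.1
```

```text
CHK t4.97 Mz 0.041 (sd 0.010) F [ 3.8 -1.   2.8] yaw 0.4635 q6 -0.956 pos [ 547.2 -161.5  100.7]
CHK t5.70 Mz 0.030 (sd 0.004) F [ 5.1 -1.   5.9] yaw 0.4284 q6 -0.921 pos [ 547.1 -161.4  100.6]
```

```bash
python3 -m pendant '[[0.007,0,0,0,0,0,0.5],[0.014,0,0,0,0,0,0.5],[0.021,0,0,0,0,0,0.5],[0.028,0,0,0,0,0,0.5],[0.035,0,0,0,0,0,0.5]]' >/dev/null;python3 chk.py 0.1 && python3 -m pendant '[[0.007,0,0,0,0,0,0.5],[0.014,0,0,0,0,0,0.5],[0.021,0,0,0,0,0,0.5],[0.028,0,0,0,0,0,0.5],[0.035,0,0,0,0,0,0.5]]' >/dev/null&&python3 chk.py 0.1 &&  python3 -m pendant '[[0.007,0,0,0,0,0,0.5],[0.014,0,0,0,0,0,0.5],[0.021,0,0,0,0,0,0.5],[0.028,0,0,0,0,0,0.5],[0.035,0,0,0,0,0,0.5]]' >/dev/null;python3 chk.py 0.1 && python3 -m pendant '[[0.007,0,0,0,0,0,0.5],[0.014,0,0,0,0,0,0.5],[0.021,0,0,0,0,0,0.5],[0.028,0,0,0,0,0,0.5],[0.035,0,0,0,0,0,0.5]]' >/dev/null&&python3 chk.py 0.1
```

```text
CHK t6.42 Mz 0.061 (sd 0.040) F [ 5.3 -1.   5. ] yaw 0.3934 q6 -0.886 pos [ 547.2 -161.4  100.6]
CHK t7.15 Mz 0.043 (sd 0.019) F [ 5.6 -0.8  5.1] yaw 0.3584 q6 -0.851 pos [ 547.2 -161.4  100.6]
CHK t7.88 Mz 0.104 (sd 0.034) F [ 5.8 -0.4  4.9] yaw 0.3235 q6 -0.816 pos [ 547.3 -161.4  100.6]
```

```bash
python3 chk.py 0.1 5; python3 -m pendant '[[0.005,0,0,0,0,0,0.5],[0.01,0,0,0,0,0,0.5],[0.015,0,0,0,0,0,0.5],[0.015,0,0,0,0,0,0.5],[0.015,0,0,0,0,0,0.5]]' 60 >/dev/null;python3 chk.py 0.1 5
```

```text
CHK t8.07 Mz 0.091 (sd 0.044) F [ 6.1 -0.5  5.3] yaw 0.3238 q6 -0.816 pos [ 547.3 -161.4  100.6]
CHK t8.90 Mz 0.133 (sd 0.014) F [ 5.2 -0.2  5.8] yaw 0.3089 q6 -0.801 pos [ 547.3 -161.4  100.7]
```

```bash
python3 -m pendant '[[0.003,0,0,0,0,0,0.5],[0.006,0,0,0,0,0,0.5],[0.009,0,0,0,0,0,0.5],[0.012,0,0,0,0,0,0.5],[0.015,0,0,0,0,0,0.5]]' >/dev/null;python3 chk.py 0.2 4 && python3 -m pendant '[[0.003,0,0,0,0,0,0.5],[0.006,0,0,0,0,0,0.5],[0.009,0,0,0,0,0,0.5],[0.012,0,0,0,0,0,0.5],[0.015,0,0,0,0,0,0.5]]' >/dev/null && python3 chk.py 0.2 4 && python3 -m pendant '[[0.003,0,0,0,0,0,0.5],[0.006,0,0,0,0,0,0.5],[0.009,0,0,0,0,0,0.5],[0.012,0,0,0,0,0,0.5],[0.015,0,0,0,0,0,0.5]]' >/dev/null && python3 chk.py 0.2 4
```

```text
CHK t9.68 Mz 0.120 (sd 0.033) F [ 6.2 -0.3  5.5] yaw 0.2938 q6 -0.786 pos [ 547.3 -161.4  100.7]
CHK t10.45 Mz 0.134 (sd 0.017) F [ 5.9 -0.   5.9] yaw 0.2788 q6 -0.771 pos [ 547.4 -161.4  100.7]
CHK t11.22 Mz 0.122 (sd 0.029) F [ 6.  -0.3  5.5] yaw 0.2638 q6 -0.756 pos [ 547.4 -161.4  100.7]
```

```bash
python3 -m pendant '[[0.004,0,0,0,0,0,0.5],[0.008,0,0,0,0,0,0.5],[0.012,0,0,0,0,0,0.5],[0.016,0,0,0,0,0,0.5],[0.02,0,0,0,0,0,0.5]]' >/dev/null;python3 chk.py 0.18 4 && python3 -m pendant '[[0.004,0,0,0,0,0,0.5],[0.008,0,0,0,0,0,0.5],[0.012,0,0,0,0,0,0.5],[0.016,0,0,0,0,0,0.5],[0.02,0,0,0,0,0,0.5]]' >/dev/null && python3 chk.py 0.18 4 && python3 -m pendant '[[0.004,0,0,0,0,0,0.5],[0.008,0,0,0,0,0,0.5],[0.012,0,0,0,0,0,0.5],[0.016,0,0,0,0,0,0.5],[0.02,0,0,0,0,0,0.5]]' >/dev/null && python3 chk.py 0.18 4 && python3 -m pendant '[[0.004,0,0,0,0,0,0.5],[0.008,0,0,0,0,0,0.5],[0.012,0,0,0,0,0,0.5],[0.016,0,0,0,0,0,0.5],[0.02,0,0,0,0,0,0.5]]' >/dev/null && python3 chk.py 0.18 4
```

```text
CHK t12.00 Mz 0.137 (sd 0.026) F [ 5.9 -0.1  4.9] yaw 0.2437 q6 -0.736 pos [ 547.4 -161.4  100.7]
CHK t12.78 Mz 0.132 (sd 0.029) F [ 6.3 -0.1  5.2] yaw 0.2237 q6 -0.716 pos [ 547.4 -161.4  100.7]
CHK t13.55 Mz 0.120 (sd 0.022) F [ 6.2 -0.5  5.1] yaw 0.2037 q6 -0.696 pos [ 547.4 -161.4  100.7]
CHK t14.32 Mz 0.136 (sd 0.039) F [ 6.1 -0.2  5.3] yaw 0.1837 q6 -0.676 pos [ 547.5 -161.4  100.7]
```

```bash
python3 -m pendant '[[0.004,0,0,0,0,0,0.5],[0.008,0,0,0,0,0,0.5],[0.012,0,0,0,0,0,0.5],[0.016,0,0,0,0,0,0.5],[0.02,0,0,0,0,0,0.5]]' >/dev/null;python3 chk.py 0.18 4 && python3 -m pendant '[[0.004,0,0,0,0,0,0.5],[0.008,0,0,0,0,0,0.5],[0.012,0,0,0,0,0,0.5],[0.016,0,0,0,0,0,0.5],[0.02,0,0,0,0,0,0.5]]' >/dev/null && python3 chk.py 0.18 4 && python3 -m pendant '[[0.004,0,0,0,0,0,0.5],[0.008,0,0,0,0,0,0.5],[0.012,0,0,0,0,0,0.5],[0.016,0,0,0,0,0,0.5],[0.02,0,0,0,0,0,0.5]]' >/dev/null && python3 chk.py 0.18 4 && python3 -m pendant '[[0.004,0,0,0,0,0,0.5],[0.008,0,0,0,0,0,0.5],[0.012,0,0,0,0,0,0.5],[0.016,0,0,0,0,0,0.5],[0.02,0,0,0,0,0,0.5]]' >/dev/null && python3 chk.py 0.18 4
python3 - <<'E'
from h import *
cv2.imwrite("pics/w3.png",vision.capture("wrist")[:,:,::-1])
E
```

```text
CHK t15.10 Mz 0.285 (sd 0.027) F [ 6.7 -0.   5.1] yaw 0.1641 q6 -0.656 pos [ 547.5 -161.4  100.7]
```

View pics/w3.png

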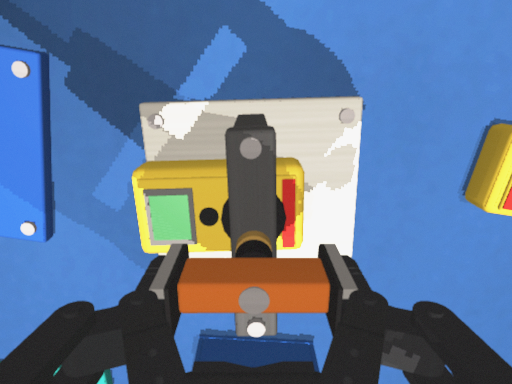

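The dead stop is reached: torque rose from the 0.13 plateau to 0.285 N m. In the wrist view the bar (180–329, 258–312) is still square in the pads, so there was no slip. I'll add a hair and hold over 2 s.

```bash
python3 -m pendant '[[0.002,0,0,0,0,0,0.5],[0.002,0,0,0,0,0,0.5],[0.002,0,0,0,0,0,0.5],[0.002,0,0,0,0,0,0.5],[0.002,0,0,0,0,0,0.5]]' >/dev/null;python3 chk.py 0.4 6 && for i in 1 2 3; do python3 -m pendant '[[0,0,0,0,0,0,0.5],[0,0,0,0,0,0,0.5],[0,0,0,0,0,0,0.5],[0,0,0,0,0,0,0.5],[0,0,0,0,0,0,0.5]]' >/dev/null; python3 chk.py 0.45 5;done
```

```text
CHK t16.02 Mz 0.316 (sd 0.025) F [ 7.1 -0.4  4.4] yaw 0.1623 q6 -0.655 pos [ 547.5 -161.4  100.7]
CHK t16.85 Mz 0.344 (sd 0.026) F [ 6.5 -0.8  4.7] yaw 0.1623 q6 -0.655 pos [ 547.5 -161.4  100.7]
CHK t17.68 Mz 0.296 (sd 0.012) F [ 6.4 -0.4  4.8] yaw 0.1623 q6 -0.655 pos [ 547.5 -161.4  100.7]
CHK t18.50 Mz 0.328 (sd 0.017) F [ 6.9 -0.2  4.6] yaw 0.1623 q6 -0.655 pos [ 547.5 -161.4  100.7]
```

The torque was held 3.4 s at 0.30–0.34 N m with no turn. Now letting go and rising.

```bash
python3 -m pendant '[[0,0,0,0,0,0,0.8],[0,0,0,0,0,0,1],[0,0,0,0,0,0,1],[0,0,0,0,0,0,1],[0,0,0,0,0,0,1]]';python3 chk.py 0.1
python3 -m pendant '[[0,0,0,-2,0,0,1],[0,0,0,-5,0,0,1],[0,0,0,-9,0,0,1],[0,0,0,-12,0,0,1],[0,0,0,-12,0,0,1]]'
python3 - <<'E'
from h import *
c=cal("wrist");cv2.imwrite("pics/w4.png",vision.capture("wrist")[:,:,::-1])
from scipy.spatial.transform import Rotation as R
s=sense();M=R.from_quat(s["ee_rot"],scalar_first=True).as_matrix();print(M.round(3))
d=np.array([.919,-.394]);b=np.array([556.6,172])-46*d
print(b,M.T@(np.r_[b,222]-s["eef_pos"])/10, s["joints"])
E
```

```text
time_s: 19.12
eef_pos: [546.7, -161.3, 100.2]
ee_rot: [0.705, -0.057, 0.705, 0.057]
force: [-0.8, 0.1, 0.7]
grip_width: 1.0
CHK t19.23 Mz 0.021 (sd 0.021) F [-0.1  0.3  0.2] yaw 0.1620 q6 -0.654 pos [ 546.8 -161.3  100.3]
time_s: 19.85
eef_pos: [547.6, -161.7, 222.4]
ee_rot: [0.706, -0.058, 0.703, 0.056]
force: [-0.0, 1.0, 0.0]
grip_width: 1.002
[[ 0.001 -0.161  0.987]
 [-0.     0.987  0.161]
 [-1.    -0.001  0.001]]
[514.326 190.124] [-0.16608103 35.21479645  2.45221692] [-4.92275718e-01  4.20224207e-01  1.37418543e+00 -2.57838779e-05
  1.34619896e+00 -6.54306505e-01]
```

View pics/w4.png

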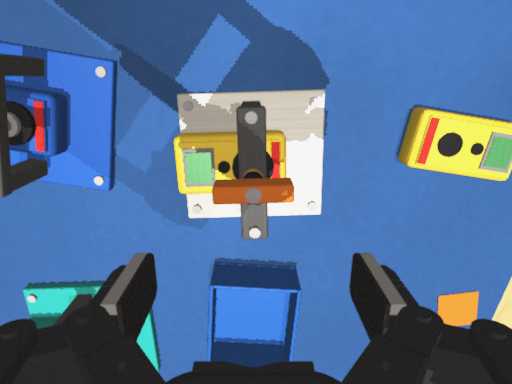

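The handle at (214–293, 191) stays where it was left. Moving on to the valve lever with the gripper shut.

```bash
python3 -m pendant '[[-0.1,0,0,0,5,0.4,0.6],[-0.25,0,0,0,10.5,0.8,0.3],[-0.4,0,0,0,16,1.2,0],[-0.55,0,0,0,21.5,1.6,0],[-0.7,0,0,0,27,2,0]]'
python3 - <<'E'
from h import *
from scipy.spatial.transform import Rotation as R
s=sense();M=R.from_quat(s["ee_rot"],scalar_first=True).as_matrix()
b=np.array([514.3,190])
y=np.arctan2(M[1,2],M[0,2]);print(y,"turn",y-np.radians(66.8),M.T@(np.r_[b,222]-s["eef_pos"])/10)
E
```

```text
time_s: 20.52
eef_pos: [522.1, 110.0, 218.8]
ee_rot: [0.641, -0.297, 0.643, 0.297]
force: [0.7, -0.1, 0.1]
grip_width: -0.002
0.8666774770423822 turn -0.2992024632898298 [-0.31309043  5.77472309  5.58914911]
```

```bash
python3 -m pendant '[[-0.15,0,0,-0.2,3,2.8,0],[-0.3,0,0,-0.3,5.8,5.6,0],[-0.3,0,0,-0.3,5.8,5.6,0],[-0.3,0,0,-0.3,5.8,5.6,0],[-0.3,0,0,-0.3,5.8,5.6,0]]'
python3 - <<'E'
from h import *
from scipy.spatial.transform import Rotation as R
s=sense();M=R.from_quat(s["ee_rot"],scalar_first=True).as_matrix();print(M.round(3),s["joints"])
c=cal("wrist");cv2.imwrite("pics/w5.png",vision.capture("wrist")[:,:,::-1])
print(proj("w",[558,172,134],c))
np.savez("pics/w5.npz",K=c[0],E=c[1])
cv2.imwrite("pics/t5.png",vision.capture("top")[:,:,::-1])
E
```

```text
time_s: 21.15
eef_pos: [515.6, 187.6, 222.8]
ee_rot: [0.591, -0.387, 0.592, 0.388]
force: [0.2, 0.3, -0.5]
grip_width: 0.0
[[-0.001 -0.917  0.4  ]
 [-0.     0.4    0.917]
 [-1.     0.001 -0.001]] [ 1.35378185e-01  3.71737915e-01  1.43827477e+00 -1.74060959e-04
  1.33240458e+00 -1.02431595e+00]
[256.25729771 252.21087635]
```

View pics/w5.png

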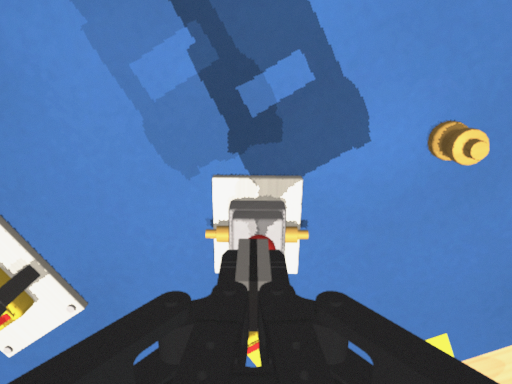

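The manifold (213–303, 177–275) is square to the tool. The red ball, at ~(260,245), is just ahead of the shut fingers, which lie on its -x side. Lowering behind it, then pushing.

```bash
python3 -m pendant '[[0,0,0,3,0,0.1,0],[0,0,0,7,0,0.1,0],[0,0,0,10,0,0.1,0],[0,0,0,10,0,0.1,0],[0,0,0,10,0,0.1,0]]'
python3 -m pendant '[[0,0,0,0,-0.8,0,0],[0,0,0,0,-1.6,0,0],[0,0,0,0,-2.4,0,0],[0,0,0,0,-3.2,0,0],[0,0,0,0,-4,0,0]]'
```

```text
time_s: 21.88
eef_pos: [516.6, 189.4, 124.7]
ee_rot: [0.592, -0.388, 0.591, 0.388]
force: [-0.5, 0.4, 0.2]
grip_width: -0.001
time_s: 22.5
eef_pos: [553.0, 173.4, 123.3]
ee_rot: [0.591, -0.388, 0.591, 0.388]
force: [-1.2, 0.8, 0.2]
grip_width: 0.001
```

```bash
python3 -m pendant '[[0,0,0,0,-0.9,0,0],[0,0,0,0,-1.8,0,0],[0,0,0,0,-2.7,0,0],[0,0,0,0,-3.6,0,0],[0,0,0,0,-4.4,0,0]]'
python3 -m pendant '[[0,0,0,0,-0.2,0,0],[0,0,0,0,-0.4,0,0],[0,0,0,0,-0.5,0,0],[0,0,0,0,-0.6,0,0],[0,0,0,0,-0.6,0,0]]'
```

```text
time_s: 23.12
eef_pos: [593.4, 155.8, 123.0]
ee_rot: [0.591, -0.388, 0.591, 0.388]
force: [-1.1, 0.2, -1.0]
grip_width: 0.002
time_s: 23.75
eef_pos: [598.5, 153.8, 123.3]
ee_rot: [0.591, -0.388, 0.591, 0.388]
force: [-0.9, -0.6, -0.9]
grip_width: -0.003
```

```bash
python3 -m pendant '[[0,0,0,0,-0.1,0,0],[0,0,0,0,-0.2,0,0],[0,0,0,0,-0.3,0,0],[0,0,0,0,-0.4,0,0],[0,0,0,0,-0.4,0,0]]'
python3 -m pendant '[[0,0,0,0,-0.1,0,0],[0,0,0,0,-0.2,0,0],[0,0,0,0,-0.2,0,0],[0,0,0,0,-0.2,0,0],[0,0,0,0,-0.2,0,0]]'
python3 -m pendant '[[0,0,0,0,-0.1,0,0],[0,0,0,0,-0.2,0,0],[0,0,0,0,-0.2,0,0],[0,0,0,0,-0.2,0,0],[0,0,0,0,-0.2,0,0]]'
```

```text
time_s: 24.38
eef_pos: [602.2, 152.1, 123.3]
ee_rot: [0.591, -0.388, 0.591, 0.388]
force: [-0.5, 1.5, -0.0]
grip_width: 0.002
time_s: 25.0
eef_pos: [604.1, 151.3, 123.4]
ee_rot: [0.591, -0.388, 0.591, 0.388]
force: [-1.0, 0.5, -0.7]
grip_width: 0.0
time_s: 25.62
eef_pos: [605.6, 150.6, 123.2]
ee_rot: [0.591, -0.388, 0.591, 0.388]
force: [-2.2, 0.7, -1.6]
grip_width: 0.004
```

```bash
python3 -m pendant '[[0,0,0,0,-0.1,0,0],[0,0,0,0,-0.2,0,0],[0,0,0,0,-0.2,0,0],[0,0,0,0,-0.2,0,0],[0,0,0,0,-0.2,0,0]]'
python3 chk.py 1
```

```text
time_s: 26.25
eef_pos: [606.0, 150.5, 123.1]
ee_rot: [0.59, -0.387, 0.592, 0.389]
force: [-11.2, 3.4, 3.0]
grip_width: -0.005
CHK t26.35 Mz -0.030 (sd 0.027) F [-11.1   3.4   2.6] yaw 1.1626 q6 -1.107 pos [606.  150.5 123.1]
```

At the stop: the force rose to 11.7 N at the expected position. Backing off, rising and checking.

```bash
python3 -m pendant '[[0,0,0,0,1,0,0],[0,0,0,0,3,0,0],[0,0,0,0,6,0,0],[0,0,0,-2,8,0,0],[0,0,0,-6,8,0,0]]'
python3 -m pendant '[[0,0,0,-5,0,0,0],[0,0,0,-8,4,0,0],[0,0,0,-8,9,0,0],[0,0,0,-8,14,0,0],[0,0,0,-8,14,0,0]]'
python3 - <<'E'
from h import *
for n in("side","top"):
    i=vision.capture(n)[:,:,::-1];cv2.imwrite(f"pics/{n}6.png",i)
    (x0,y0,x1,y1)=dict(side=(200,130,300,280),top=(160,150,340,240))[n]
    f=dict(side=4,top=4)[n]
    cv2.imwrite(f"pics/{n}6c.png",cv2.resize(i[y0:y1,x0:x1],None,fx=f,fy=f,interpolation=cv2.INTER_CUBIC))
s=sense();print(s["eef_pos"],s["force"])
o=np.array([591.5,157]);d=np.array([.919,-.394])
for n in("side","top"):print(n,proj(n,np.r_[o+38*d,134]),proj(n,np.r_[o+30*d,138.5]))
E
```

```text
time_s: 26.98
eef_pos: [532.8, 182.0, 183.4]
ee_rot: [0.59, -0.388, 0.591, 0.389]
force: [1.1, -0.1, 0.8]
grip_width: 0.001
time_s: 27.6
eef_pos: [403.9, 238.2, 264.3]
ee_rot: [0.591, -0.389, 0.59, 0.389]
force: [0.1, 0.1, -0.3]
grip_width: -0.001
[406.16713694 237.21158084 263.79918973] [0.02609721 0.71069077 0.78495394]
side [227.22383618 221.63270198] [229.31173702 221.71569344]
top [200.00903683 168.32529351] [198.64687101 170.57256279]
```

View pics/top6c.png

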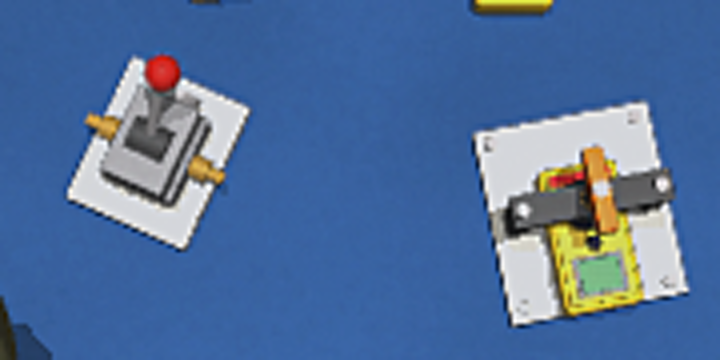

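View pics/side6.png

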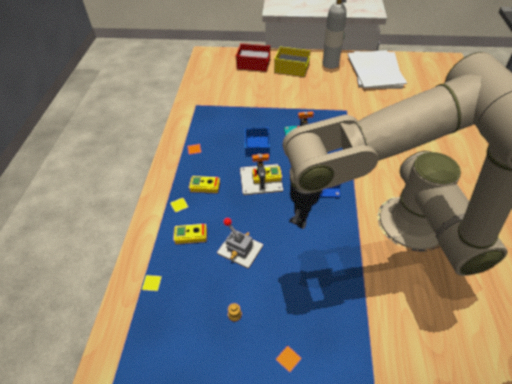

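The ball is at top (200.5,168.2), against (200.0,168.3) predicted for fully open. The handle is still tight and the loose things have not moved.

```bash
python3 - <<'E'
from rig import job
print(job.finish_job())
E
```

```text
the job is handed in; nothing more can be done
None
```

I tightened the clamp screw on the aluminium cradle, let go, then swung the red valve lever fully open and handed the job in at about 28 s.

- **Clamp screw:** I gripped the orange handle over its two ends and turned it clockwise. It bit after about 0.2 rad. The seal then settled for about 0.14 rad at 0.12–0.14 N m and stopped dead. I held 0.30–0.34 N m for about 3.4 s with no measurable turning. The highest averaged reading was 0.34 N m, well under 0.6. Afterwards the handle stayed where I left it.
- **Valve lever:** I pushed it over with the shut fingers until it met the stop, where the force rose to about 12 N. In the last top picture the ball is at (200.5, 168.2), and I had predicted (200.0, 168.3) for fully open.
- **Other things:** The detectors, bin, fitting and look-alikes look unmoved in the last pictures; the arm hides parts of the blue and turquoise cradles in the side view. The arm is clear of everything.
- **Disagreements:** The top and wrist cameras differed by 1–3 mm on the handle's centre. That showed as a side force of about 6–7 N while turning, which was gone after release.

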